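# Tip the shortbread into the counter bin

### The job

Pick up the steel tray with the black handle, carry it over the empty white bin and tip it so that all three shortbread fingers slide off its open end into the bin. Tip it low over the bin so the shortbread does not break, and do not touch the shortbread with the gripper. Then set the empty tray down flat in the middle of the drip grid, lengthwise along it, let go, and leave everything else on the counter where it is.

Things in the scene. Friction and masses are not known exactly. Their poses are not given: they have to be found in the camera images.
- tray_grip (a point): Centre of the tray's handle, half-way up (36 mm above the tray's underside): a straight black plastic bar 75 mm long (along the tray's x), 16 mm thick (y) and 28 mm high (z), its underside 22 mm above the tray's underside, level and running straight back from the middle of the pan's closed end. This point lies 104 mm behind the pan's centre and about 41 mm behind its back wall. Axes: x towards the tray's open end, z up.
- tray_pan (a point): Centre of the upper face of the tray's flat pan floor. The tray is a loose, plain steel scoop-shaped tray, 0.2 to 0.3 kg: pan 125 mm long (x) by 105 mm wide (y), floor 3 mm thick, side walls 25 mm high and 3 mm thick along both long sides, back wall 38 mm high at the handle's end, and no wall at all at the far end, where things slide off. Origin 3 mm above the underside. x towards the open end, away from the handle; z up.
- tray_lip (a point): Middle of the tray's open end, on the floor's upper edge, 62.5 mm ahead of the pan's centre and 166.5 mm ahead of the handle's centre. Axes as the tray.
- tray: The whole tray, 200 mm long with its handle. Origin at the underside of the pan's centre; axes as above.
- bin: Open white plastic bin, fixed to the counter: 190 mm long (x) by 150 mm wide (y) by 60 mm high, walls and floor 4 to 5 mm thick, with a thin rim bead 6 mm wide round the top. Empty at the start. Origin at the centre of its underside, z up.
- grid_top (a point): Centre of the top of the drip grid: a flat steel-barred grid in a black base, 240 mm long (x) by 160 mm wide (y), its top 14 mm above the counter, fixed to the counter. z up.
- tamper: Bystander: steel coffee tamper standing on its base, 54 mm across, 86 mm high; origin under its base.
- spoon: Bystander: steel spoon 160 mm long lying on the counter; x along its length.
- cup: Bystander: white espresso cup, 64 mm across, 58 mm high; origin under its base.
- pitcher: Bystander: steel milk pitcher, 88 mm across, 115 mm high, handle to its +x reaching 75 mm from its axis; origin under its base.
- portafilter: Bystander: steel filter holder, 70 mm across, 33 mm high, with a black handle to its +y reaching 180 mm; origin under the round basket.
- syrup: Bystander: amber glass syrup bottle, 68 mm across, 210 mm high; origin under its base.
- mug: Bystander: white mug, 82 mm across, 95 mm high, handle to its +y; origin under its base.
- bar_a: A shortbread finger: pale golden-brown baked bar 70 x 24 x 20 mm with rounded edges and two rows of small prick marks on top, about 35 g; one of three alike, lying flat side by side, lengthwise, in the pan of the steel tray. Origin at its centre, x along its length, z up. It slides on the pan from about 16 to 23 degrees of slope. It breaks if it falls from more than about 150 mm.
- bar_b: A shortbread finger: pale golden-brown baked bar 70 x 24 x 20 mm with rounded edges and two rows of small prick marks on top, about 35 g; one of three alike, lying flat side by side, lengthwise, in the pan of the steel tray. Origin at its centre, x along its length, z up. It slides on the pan from about 16 to 23 degrees of slope. It breaks if it falls from more than about 150 mm.
- bar_c: A shortbread finger: pale golden-brown baked bar 70 x 24 x 20 mm with rounded edges and two rows of small prick marks on top, about 35 g; one of three alike, lying flat side by side, lengthwise, in the pan of the steel tray. Origin at its centre, x along its length, z up. It slides on the pan from about 16 to 23 degrees of slope. It breaks if it falls from more than about 150 mm.
Things that resemble listed ones, but are neither listed nor needed, are in the scene too. What is shaped like the bar_a but green or purple is not meant. Leave any turquoise look-alike of the bar_c alone.

How it is judged:
On the way:
1. all three shortbread fingers lie in the bin while the tray is still held up (x of bar_a in the frame of bin between -0.091 and 0.091 m and y of bar_a in the frame of bin between -0.071 and 0.071 m and z of each of bar_a, bar_b, bar_c in the frame of bin below 0.055 m and x of bar_b in the frame of bin between -0.091 and 0.091 m and y of bar_b in the frame of bin between -0.071 and 0.071 m and x of bar_c in the frame of bin between -0.091 and 0.091 m and y of bar_c in the frame of bin between -0.071 and 0.071 m and height (world z) of tray_pan above 0.04 m), for 0.2 s.
At the end, for the whole second after the job is handed in: All three shortbread centres at rest inside the bin's walls, under 55 mm high; the tray released, at rest, flat (within 4 degrees) on the drip grid, pan centre within 60 mm lengthwise and 32 mm crosswise of the grid's centre, aligned within 0.35 rad, handle at either end (x of bar_a in the frame of bin between -0.091 and 0.091 m and y of bar_a in the frame of bin between -0.071 and 0.071 m and z of each of bar_a, bar_b, bar_c in the frame of bin below 0.055 m and x of bar_b in the frame of bin between -0.091 and 0.091 m and y of bar_b in the frame of bin between -0.071 and 0.071 m and x of bar_c in the frame of bin between -0.091 and 0.091 m and y of bar_c in the frame of bin between -0.071 and 0.071 m and linear speed of each of bar_a, bar_b, bar_c, tray below 0.03 m/s and x of tray_pan in the frame of grid_top between -0.06 and 0.06 m and y of tray_pan in the frame of grid_top between -0.032 and 0.032 m and z of tray_pan in the frame of grid_top below 0.01 m and angle between tray_pan's own z axis and vertical below 0.07 rad and angle between the x axis of tray_pan and the x axis of grid_top, either way round below 0.35 rad); the robot touches nothing.
It fails at once if the gripper or arm touches a shortbread finger (contact force between any of the fingers, the arm and bar_a above 0.3 N or contact force between any of the fingers, the arm and bar_b above 0.3 N or contact force between any of the fingers, the arm and bar_c above 0.3 N).
It fails at once if a shortbread finger is dropped from too high or flung (faster than 1.8 m/s) (linear speed of any of bar_a, bar_b, bar_c above 1.8 m/s).
It fails at once if a bystander is moved by more than 30 mm (distance of any of tamper, spoon, cup, pitcher, portafilter, syrup, mug from where it was at the start of the episode above 0.03 m).
It also fails if it takes over 64 s, if anything falls off the work surface, if the arm or the gripper's body presses on something with over 40 N, if the wrist force passes 120 N, or if a joint passes its speed limit or range.

### The arm

A 6-joint arm with a two-finger parallel gripper is mounted at the origin on the work surface. World frame = base frame: x ahead of the robot, y to its left, z up, the work surface at z = 0. Lengths are in m, angles in rad, forces in N, time in s.
With the tool pointing down it reaches from about 0.325 to 0.9 m from the base axis. Payload 6.1 kg.
Tool frame: the origin (TCP) lies at the very end of the fingers, on their centre line; the grasp point (between the pads) lies 19 mm behind it (bot.pinch_z is the z of the grasp point in the tool frame, in m); z points along the fingers, y is the line along which they close (so a half turn about z gives the same grasp; the last joint's range is limited). The gripper opens to 85 mm and grips with 20 to 120 N. Pads are 22 mm wide; open, the fingers measure 114 mm over their backs; the gripper's body (76 mm by 85 mm) begins 54 mm behind the grasp point. The pads swing forward as they close: fully open they stand 13 mm farther back than shut.
Start: joints at [1.146, 0.22, 1.526, -0, 1.395, -0.126], TCP at [0.184, 0.597, 0.231] pointing down, gripper open.
Joint ranges: [-2.98, 2.98], [-0.91, 2.08], [0.09, 2.57], [-1.24, 4.39], [0.2, 2.65], [-2.68, 2.68]. Speed limits (rad/s): [2.57, 2.57, 3.01, 3.14, 3.14, 3.14].

### API

Orientations are given as a rotation vector (axis times angle).
In Python, from plant import bot gives the robot as it stands. The module is installed in compiled form; this text tells all that it offers.
- The arm moves only by the tool step_arm, never from a script. Its argument "plan" is one flat list of numbers, 7 for each row, row after row: the opening, from 0 (shut) to 1 (fully open), then the shift along the world's x, y, z in cm, then the turn, a rotation vector about the world's x, y, z in rad. A call has 1 to 8 rows; each row shifts and turns the commanded pose from where the row before left it; what a row does not reach is not made up. A row lasts 1/8 s, in which the tool goes at most 62.5 mm and 10.7 degrees, less where a joint would pass 70% of its speed; a pose out of reach is approached as far as the arm can. A call is refused whole if a number of a shift passes 6.25 or a number of a turn 0.188, either way. A call with a gripper value outside its range is refused whole. The fingers move at their own pace and stop on an object; "newtons" is the grip in N (left out, the last holds). Time passes only in rows, so rows that do not move let the fingers close. It gives the time, the measured TCP pose, the force, the opening and the grip force at its end, in the units of the state.
- bot.state(): the state, without advancing time (a new reading comes with each control period).
- bot.grab_frame(name): name is "scene" or "top" or "wrist"; returns the picture (420x560x3 uint8, red, green, blue); there is no depth.
- bot.camera_info(name): a dict with "fx", "fy", "cx", "cy" (pixels), "rvec" (rotation vector, rad) and "tvec" (3), from world to camera coordinates, as OpenCV has them. Camera axes: x right, y down, z forward; pixel columns grow to the right and rows downward; lengths in m; the calibration is good to about 2 mm. A picture is of the moment at which its call begins: read the wrist's pose just before it. camera_info takes no time and is no camera call; for the wrist camera it gives the pose at the moment of the call.
- bot.job_done(): hands the job in; it is judged then, once.
Trained networks look in the newest picture that a camera, given by its name, has taken for a name from the list of things; names that differ only in an ending like _2 or _b are one class to them, and where a whole thing is asked for, a point or a joint stands for the part that bears it (a point fixed in the world has none). Each returns a list of dicts, best first, with "score" (0 to 1); they miss things now and then, are a little off and sometimes report something else, mostly with a low value. They report only what shows in the picture. A call takes as long as a camera call. They do not tell look-alikes from the thing itself.
- bot.search_frame(query, camera): "box" ([left, top, right, bottom] as shares, 0 to 1, of the picture: columns of its width, rows of its height, round what is visible of it).
- bot.place_of(query, camera): "xy" ([column, row] as shares, 0 to 1, of the picture: columns of its width, rows of its height: a listed point, or the origin of a listed thing).
The state is a dict: "t": time; "joint_pos": joint angles; "joint_velocities": joint speeds; "joint_efforts": joint torques, N m; "tcp_pos": TCP position; "orientation": TCP orientation; "force": force on the tool from outside, world axes, zero at the start; "wrist_torque": the same for the moment, N m; "opening": opening from 0.0 (shut) to 1.0 (fully open); "gripper_force": force on a finger pad.
Only numpy, scipy, OpenCV 4.12 (cv2) and the standard library are available. Lean on these libraries where they do the work, as an engineer would, in place of code of your own. Each camera call takes 0.05 s, during which the arm holds its last target. There are 200 camera calls.

## Working session

There is one attempt and no reset: what is moved stays moved. The work goes in short steps, Python scripts to look and compute and a tool call to move; the robot and the scene stay as the last step left them, time stands still between calls to the robot, and variables do not carry over. Pictures are saved under pics/ and viewed, at most 10 in all, crops included, and the job is handed in when it is done.

Besides the shell and the picture viewer there is one more tool, called after "Request:" as name(argument=value, ...) on one line, values as JSON. step_arm: Moves the arm, as the interface text tells. Its arguments: {"type":"object","properties":{"plan":{"type":"array","items":{"type":"number"}},"newtons":{"type":"number"}},"required":["plan"]}

```bash
mkdir -p pics; cat > h.py <<'E'
import numpy as np, cv2
from plant import bot
def ray(cam,xy):
    c=bot.camera_info(cam);R=cv2.Rodrigues(np.array(c["rvec"],float))[0];t=np.array(c["tvec"],float)
    d=R.T@np.array([(xy[0]-c["cx"])/c["fx"],(xy[1]-c["cy"])/c["fy"],1]);return -R.T@t,d
def at(cam,xy,z):
    o,d=ray(cam,xy);return o+d*(z-o[2])/d[2]
def save(cam,name):
    im=bot.grab_frame(cam);cv2.imwrite(name,im[:,:,::-1]);return im
Z=dict(tray_grip=.036,tray_pan=.003,tray_lip=.003,bin=0,grid_top=.014,bar_a=.013)
E
python3 - <<'E'
from h import *
for cam in("top","scene"):
    save(cam,f"pics/{cam}0.png")
    for q in["tray_grip","tray_pan","tray_lip","bin","grid_top","bar_a","tamper","spoon","cup","pitcher","portafilter","syrup","mug"]:
        for r in bot.place_of(q,cam)[:4]:
            p=np.array(r["xy"])*[560,420]
            print(cam,q,round(r["score"],2),p.round(),at(cam,p,Z.get(q,0)).round(3))
E
```

```text
top tray_grip 0.68 [150. 267.] [0.447 0.343 0.036]
top tray_grip 0.32 [420. 253.] [ 0.497 -0.337  0.036]
top tray_pan 0.93 [158. 229.] [0.544 0.334 0.003]
top tray_lip 0.71 [159. 203.] [0.611 0.336 0.003]
top tray_lip 0.38 [345. 288.] [ 0.402 -0.153  0.003]
top bin 0.56 [419. 253.] [ 0.498 -0.346  0.   ]
top grid_top 0.87 [279. 208.] [0.605 0.022 0.014]
top grid_top 0.53 [170. 224.] [0.556 0.301 0.014]
top bar_a 0.77 [158. 221.] [0.564 0.334 0.013]
top bar_a 0.75 [206. 217.] [0.579 0.21  0.013]
top bar_a 0.74 [126. 179.] [0.671 0.42  0.013]
top bar_a 0.61 [143. 231.] [0.538 0.372 0.013]
top tamper 0.91 [221. 291.] [0.387 0.167 0.   ]
top spoon 0.91 [345. 289.] [ 0.399 -0.154  0.   ]
top cup 0.7 [403. 163.] [ 0.735 -0.304  0.   ]
top cup 0.59 [358. 170.] [ 0.712 -0.185  0.   ]
top pitcher 0.69 [225. 145.] [0.77  0.169 0.   ]
top pitcher 0.65 [415. 252.] [ 0.499 -0.336  0.   ]
top pitcher 0.37 [403. 162.] [ 0.736 -0.303  0.   ]
top portafilter 0.79 [319. 133.] [ 0.808 -0.081  0.   ]
top syrup 0.58 [172. 153.] [0.745 0.309 0.   ]
top mug 0.68 [404. 162.] [ 0.737 -0.308  0.   ]
scene tra
[... 362 characters left out ...]
r_a 0.77 [332. 194.] [0.571 0.21  0.013]
scene bar_a 0.75 [178. 190.] [ 0.421 -0.166  0.013]
scene bar_a 0.61 [378. 172.] [0.532 0.367 0.013]
scene bar_a 0.6 [377. 179.] [0.556 0.352 0.013]
scene tamper 0.71 [286. 159.] [ 0.386  0.153 -0.   ]
scene tamper 0.63 [395. 241.] [0.76  0.297 0.   ]
scene spoon 0.69 [175. 189.] [ 0.399 -0.172 -0.   ]
scene cup 0.8 [198. 281.] [ 0.715 -0.188  0.   ]
scene cup 0.4 [360. 176.] [0.518 0.32  0.   ]
scene pitcher 0.85 [354. 254.] [0.761 0.183 0.   ]
scene pitcher 0.46 [198. 282.] [ 0.718 -0.189  0.   ]
scene portafilter 0.64 [253. 300.] [ 0.806 -0.086  0.   ]
scene syrup 0.57 [396. 240.] [0.758 0.301 0.   ]
scene mug 0.9 [148. 304.] [ 0.738 -0.306  0.   ]
```

View pics/top0.png

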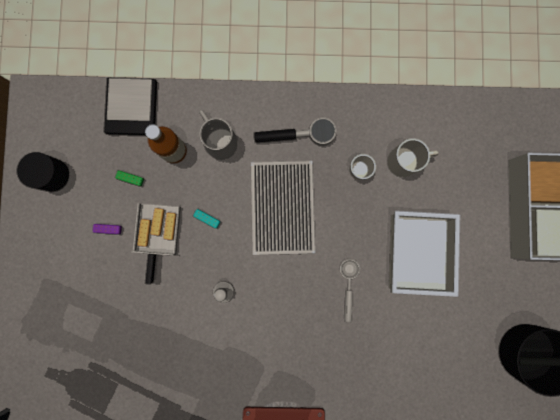

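View pics/scene0.png

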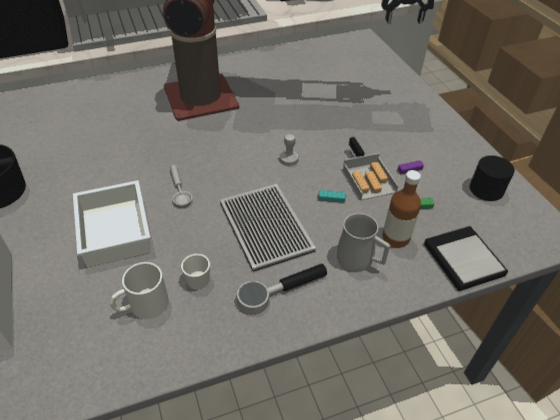

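The top view shows the tray at about (157,229) with its black handle running from (153,255) to (149,283). The bin is at (426,253) and the drip grid at (283,208), both long along world x. The scene view agrees. Green, purple and turquoise look-alikes lie around the tray. Next I'll refine the handle, bin and grid positions.

```bash
python3 - <<'E'
from h import *
from scipy.spatial.transform import Rotation as R
im=cv2.imread("pics/top0.png");g=im.max(2)
m=np.zeros_like(g);m[252:292,138:168]=(g[252:292,138:168]<40)
ys,xs=np.nonzero(m);P=np.array([at("top",(x+0.,y+0.),.048)[:2] for x,y in zip(xs,ys)])
c=P.mean(0);w,v=np.linalg.eigh(np.cov(P.T));print("handle",len(P),c,v[:,1],np.sqrt(12*w))
for n,b in(("pan corners",[(139,205),(180,206),(177,254),(133,253)]),):
    print(n,[at("top",p,.025).round(3) for p in b])
print("bin",[at("top",p,.06).round(3) for p in[(396,212),(459,213),(457,296),(392,294)]])
print("grid",[at("top",p,.014).round(3) for p in[(250,162),(312,161),(314,254),(252,255)]])
s=bot.state();print(s["tcp_pos"],R.from_rotvec(s["orientation"]).as_matrix().round(3),s["opening"],s["t"],bot.pinch_z)
c=bot.camera_info("wrist");Rc=cv2.Rodrigues(np.array(c["rvec"]))[0];print("wc",-Rc.T@c["tvec"],Rc[2],c["fx"])
E
```

```text
handle 224 [0.44544873 0.33730943] [-0.99824272  0.05925764] [0.02009759 0.06937218]
pan corners [array([0.604, 0.381, 0.025]), array([0.604, 0.276, 0.025]), array([0.481, 0.279, 0.025]), array([0.481, 0.39 , 0.025])]
bin [array([ 0.598, -0.269,  0.06 ]), array([ 0.599, -0.427,  0.06 ]), array([ 0.395, -0.42 ,  0.06 ]), array([ 0.396, -0.259,  0.06 ])]
grid [array([0.724, 0.101, 0.014]), array([ 0.73 , -0.061,  0.014]), array([ 0.489, -0.07 ,  0.014]), array([0.483, 0.089, 0.014])]
[0.1839933  0.59727694 0.23128865] [[-0.956  0.294 -0.   ]
 [ 0.294  0.956 -0.   ]
 [ 0.    -0.    -1.   ]] 0.9999630845592177 1.4 -0.0187
wc [0.1060276  0.62231915 0.37278542] [ 0.30083387 -0.09197868 -0.94923069] 314.1542528052556
```

Request:
step_arm(plan=[1, 3.75, -3.7, -0.7, 0, 0, 0.033, 1, 3.75, -3.7, -0.7, 0, 0, 0.033, 1, 3.75, -3.7, -0.7, 0, 0, 0.033, 1, 3.75, -3.7, -0.7, 0, 0, 0.033, 1, 3.75, -3.7, -0.7, 0, 0, 0.033, 1, 3.75, -3.7, -0.7, 0, 0, 0.033, 1, 3.75, -3.7, -0.7, 0, 0, 0.033, 1, 0, 0, 0, 0, 0, 0], newtons=100)

```text
t: 2.4
tcp_pos: [0.4486, 0.3355, 0.1818]
orientation: [-0.114, -3.139, 0.002]
force: [-0.1, 0.1, 0.4]
opening: 0.995
gripper_force: 0.0
```

```bash
python3 - <<'E'
from h import *
from scipy.spatial.transform import Rotation as R
save("wrist","pics/w1.png")
for q in["tray_grip","tray_pan","tray_lip"]:
    for r in bot.place_of(q,"wrist")[:2]:
        p=np.array(r["xy"])*[560,420];print(q,r["score"],p.round(),at("wrist",p,Z[q]).round(4))
s=bot.state();print(s["tcp_pos"],R.from_rotvec(s["orientation"]).as_matrix().round(3)[:,1],s["t"],s["joint_pos"])
E
```

```text
tray_grip 0.76 [283. 187.] [0.433  0.3449 0.036 ]
tray_pan 0.82 [287. 274.] [0.5425 0.344  0.003 ]
tray_lip 0.89 [283. 318.] [0.6029 0.3363 0.003 ]
[0.44586764 0.33909685 0.1824933 ] [0.067 0.998 0.   ] 2.6 [ 5.09167401e-01  1.06050885e-01  1.74919371e+00  4.50165592e-04
  1.28620704e+00 -9.94638935e-01]
```

View pics/w1.png

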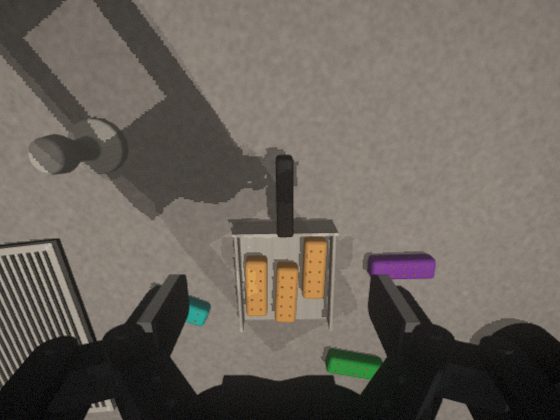

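The wrist view shows the handle from (285,155) to (286,236), with the pan in front of it at about (286,285) and three bars inside. The tool sits over the handle.

```bash
python3 - <<'E'
from h import *
for p,z in[((285,157),.05),((285.5,235),.05),((235,234),.038),((335,234),.038),((242,328),.025),((330,328),.025)]: print(p,at("wrist",p,z).round(4))
E
```

```text
(285, 157) [0.403  0.3493 0.05  ]
(285.5, 235) [0.4756 0.3455 0.05  ]
(235, 234) [0.4761 0.2962 0.038 ]
(335, 234) [0.4826 0.3939 0.038 ]
(242, 328) [0.5962 0.2893 0.025 ]
(330, 328) [0.6029 0.3893 0.025 ]
```

```bash
python3 - <<'E'
from h import *
im=save("wrist","pics/w2.png")
g=im.max(2);m=np.zeros_like(g);m[140:250,255:315]=g[140:250,255:315]<32
n,l,st,c=cv2.connectedComponentsWithStats(m,connectivity=8);k=1+st[1:,4].argmax();print(st[k],c[k])
r=cv2.minAreaRect(np.argwhere(l==k)[:,::-1].astype(np.float32));print(r)
for p in cv2.boxPoints(r): print(p,at("wrist",p,.05).round(4))
for q in["tray_grip","tray_pan","tray_lip"]:
    for r in bot.place_of(q,"wrist")[:1]:
        p=np.array(r["xy"])*[560,420];print(q,r["score"],p.round(),at("wrist",p,Z[q]).round(4))
print(bot.state()["tcp_pos"])
E
```

```text
[273 188   2   2   2] [273.5 188.5]
((273.5, 188.5), (1.4142135381698608, 0.0), -135.0)
[274. 189.] [0.4306 0.338  0.05  ]
[274. 189.] [0.4306 0.338  0.05  ]
[273. 188.] [0.4296 0.3372 0.05  ]
[273. 188.] [0.4296 0.3372 0.05  ]
tray_pan 0.64 [284. 274.] [0.5419 0.341  0.003 ]
tray_lip 0.74 [279. 321.] [0.6063 0.3312 0.003 ]
[0.44580256 0.33923836 0.18250768]
```

```bash
python3 - <<'E'
from h import *
im=cv2.imread("pics/w2.png");g=cv2.GaussianBlur(im.max(2),(3,3),0)
print(g[195,262:306:2]); print(g[145:245:4,281])
cv2.imwrite("pics/c.png",cv2.resize(im[130:345,200:360],None,fx=2.7,fy=2.7,interpolation=cv2.INTER_CUBIC))
E
```

```text
[102  76  76  76  73  47  36  37  41  38  36  39  39  49 128 139 140 143
 140 137 136 136]
[144 135 110  75  37  55  50  42  39  37  40  39  39  38  38  44  43  46
  46  46  46  47  45  47 156]
```

View pics/c.png

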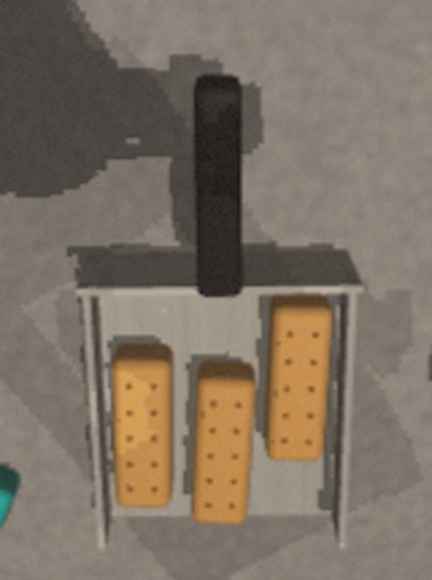

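The crop shows the handle top from about (281,160) to (281.5,239) in full-frame pixels. The back wall corners are at (229,237) and (333,237).

```bash
python3 - <<'E'
from h import *
for p,z in[((280.7,160),.05),((281.5,239),.05),((229,237),.038),((333.3,237),.038),((237.4,332),.025),((326.7,332),.025)]: print(p,at("wrist",p,z).round(4))
E
```

```text
(280.7, 160) [0.4052 0.3455 0.05  ]
(281.5, 239) [0.4793 0.3416 0.05  ]
(229, 237) [0.4789 0.2901 0.038 ]
(333.3, 237) [0.4856 0.3924 0.038 ]
(237.4, 332) [0.6014 0.2838 0.025 ]
(326.7, 332) [0.6081 0.3858 0.025 ]
```

Request:
step_arm(plan=[1, 0.2, 0.4, -5, 0, 0, 0, 1, 0, 0, -5, 0, 0, 0, 1, 0, 0, -4, 0, 0, 0, 1, 0, 0, -2.6, 0, 0, 0, 1, 0, 0, 0, 0, 0, 0, 0.1, 0, 0, 0, 0, 0, 0, 0.1, 0, 0, 0, 0, 0, 0, 0, 0, 0, 0, 0, 0, 0], newtons=100)

```text
t: 3.8
tcp_pos: [0.4493, 0.3429, 0.0177]
orientation: [0.106, 3.138, 0.002]
force: [-0.9, -0.4, 0.5]
opening: 0.374
gripper_force: 0.0
```

Request:
step_arm(plan=[0, 0, 0, 0, 0, 0, 0, 0, 0, 0, 0, 0, 0, 0, 0, 0, 0, 0, 0, 0, 0])

```text
t: 4.18
tcp_pos: [0.449, 0.3425, 0.0173]
orientation: [0.107, 3.139, 0.001]
force: [-1.9, -1.1, 6.0]
opening: 0.172
gripper_force: 97.4
```

Request:
step_arm(plan=[0, 0, 0, 0.5, 0, 0, 0, 0, 0, 0, 1, 0, -0.02, 0, 0, 0, 0, 1.5, 0, -0.02, 0, 0, 0, 0, 2, 0, -0.02, 0, 0, 0, 0, 2.5, 0, -0.02, 0, 0, 0, 0, 2.5, 0, -0.02, 0, 0, 0, 0, 2, 0, 0, 0, 0, 0, 0, 1, 0, 0, 0])

```text
t: 5.18
tcp_pos: [0.4489, 0.3428, 0.1485]
orientation: [0.103, 3.037, 0.008]
force: [-0.3, -0.6, -3.0]
opening: 0.172
gripper_force: 97.6
```

```bash
python3 - <<'E'
from h import *
im=save("wrist","pics/w3.png")
s=bot.state();print(s["tcp_pos"],s["opening"],s["gripper_force"],s["force"],s["joint_pos"])
E
```

```text
[0.44931702 0.34301578 0.1492492 ] 0.16809457138654857 97.60993123054504 [ 1.04964005 -0.10046613 -2.10143206] [ 0.54336196  0.08959327  1.83656847 -0.05738964  1.12635986 -0.93741819]
```

View pics/w3.png

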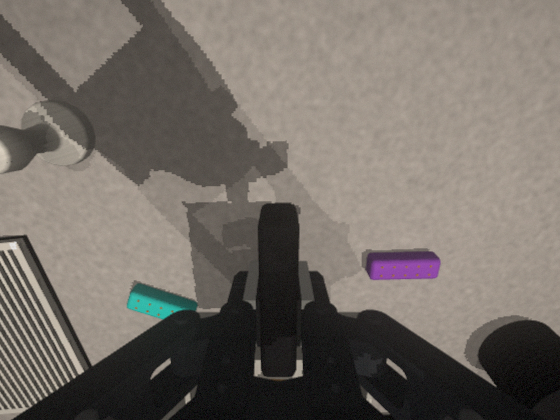

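Request:
step_arm(plan=[0, 0, -1, 0.3, 0, 0, 0, 0, 0, -2.5, 0.3, 0, 0, 0, 0, -0.5, -4, 0, 0, 0, 0, 0, -0.5, -4, 0, 0, 0, 0, 0, -0.5, -4, 0, 0, 0, 0, 0, -0.5, -4, 0, 0, 0, 0, 0, -0.5, -4, 0, 0, 0, 0, 0, -0.5, -4, 0, 0, 0, 0])

```text
t: 6.22
tcp_pos: [0.4171, 0.0656, 0.1512]
orientation: [0.103, 3.042, 0.004]
force: [0.6, -1.2, -3.4]
opening: 0.173
gripper_force: 97.8
```

Request:
step_arm(plan=[0, -0.8, -4, 0, 0, 0, 0, 0, -0.8, -4, 0, 0, 0, 0, 0, -0.8, -4, 0, 0, 0, 0, 0, -0.8, -4, 0, 0, 0, 0, 0, -0.8, -4, 0, 0, 0, 0, 0, -0.8, -4, 0, 0, 0, 0, 0, -0.8, -4, 0, 0, 0, 0, 0, -0.8, -4, 0, 0, 0, 0])

```text
t: 7.22
tcp_pos: [0.3529, -0.2538, 0.1513]
orientation: [0.104, 3.041, 0.006]
force: [1.2, 1.0, -3.1]
opening: 0.175
gripper_force: 97.8
```

Request:
step_arm(plan=[0, -1.2, -3.5, 0, 0, 0, 0, 0, -1, -2.5, 0, 0, 0, 0, 0, -0.8, -1.6, 0, 0, 0, 0, 0, -0.5, -1, 0, 0, 0, 0, 0, 0, 0, 0, 0, 0, 0.02, 0, 0, 0, 0, 0, 0, 0])

```text
t: 7.98
tcp_pos: [0.3197, -0.338, 0.1521]
orientation: [0.071, 3.041, 0.008]
force: [0.4, -0.6, -2.8]
opening: 0.173
gripper_force: 97.9
```

```bash
python3 - <<'E'
from h import *
from scipy.spatial.transform import Rotation as R
im=save("top","pics/t4.png")
for q in("tray_lip","tray_pan"):
  for r in bot.place_of(q,"top")[:2]:
    p=np.array(r["xy"])*[560,420];print(q,r["score"],p.round(),at("top",p,.13).round(4))
s=bot.state();print(s["t"],s["tcp_pos"],s["opening"],s["gripper_force"],s["joint_pos"],R.from_rotvec(s["orientation"]).as_matrix().round(3))
cv2.imwrite("pics/c4.png",cv2.resize(im[150:350,340:520,::-1],None,fx=3,fy=3))
E
```

```text
tray_lip 0.89 [439. 262.] [ 0.4797 -0.349   0.13  ]
tray_pan 0.66 [443. 284.] [ 0.4291 -0.3572  0.13  ]
8.125 [ 0.31983092 -0.33808489  0.15230374] 0.17283938625034936 97.89559721946716 [-1.04697896 -0.14997651  2.06377193  0.09481209  1.18109571 -2.60504225] [[-0.994  0.046  0.1  ]
 [ 0.047  0.999  0.002]
 [-0.1    0.007 -0.995]]
```

View pics/c4.png

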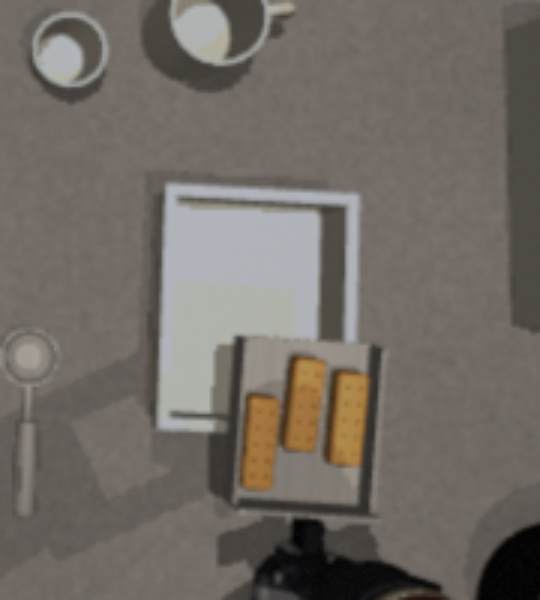

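Joint 6 is near its limit (-2.605 of -2.68). I'll turn the tray to face -y and tip it across the bin instead.

Request:
step_arm(plan=[0, 0.8, 0.7, 0, 0, 0, -0.066, 0, 1.55, 1.4, 0, 0, 0, -0.131, 0, 1.55, 1.4, 0, 0, 0, -0.131, 0, 1.55, 1.4, 0, 0, 0, -0.131, 0, 1.55, 1.4, 0, 0, 0, -0.131, 0, 1.55, 1.4, 0, 0, 0, -0.131, 0, 1.55, 1.4, 0, 0, 0, -0.131, 0, 1.55, 1.4, 0, 0, 0, -0.131])

```text
t: 9.12
tcp_pos: [0.4366, -0.2324, 0.1523]
orientation: [1.509, 2.652, -0.065]
force: [-0.4, 0.0, -3.2]
opening: 0.17
gripper_force: 97.9
```

Request:
step_arm(plan=[0, 1.55, 1.4, 0, 0, 0, -0.131, 0, 1.55, 1.4, 0, 0, 0, -0.131, 0, 1.55, 1.4, 0, 0, 0, -0.131, 0, 1.55, 1.4, 0, 0, 0, -0.131, 0, 0.8, 0.7, 0, 0, 0, -0.066, 0, 0, 0, 0, 0, 0, 0, 0, 0, 0, 0, 0, 0, 0])

```text
t: 10.0
tcp_pos: [0.5057, -0.1705, 0.1521]
orientation: [2.22, 2.115, -0.104]
force: [-0.6, 0.1, -2.4]
opening: 0.172
gripper_force: 97.9
```

```bash
python3 - <<'E'
from h import *
from scipy.spatial.transform import Rotation as R
im=save("top","pics/t5.png")
for q in("tray_lip","tray_pan","bin"):
  for r in bot.place_of(q,"top")[:2]:
    p=np.array(r["xy"])*[560,420];print(q,r["score"],p.round(),at("top",p,.15 if q!="bin" else 0).round(4))
s=bot.state();print(s["t"],s["tcp_pos"],s["opening"],s["gripper_force"],s["joint_pos"],R.from_rotvec(s["orientation"]).as_matrix().round(3))
cv2.imwrite("pics/c5.png",cv2.resize(im[150:350,340:520,::-1],None,fx=3,fy=3))
E
```

```text
10.2 [ 0.50566111 -0.17099951  0.15234806] 0.16963259514379894 97.90209174156189 [-0.41684069  0.05173398  1.87015181 -0.09810437  1.17916493 -0.33100786] [[ 0.05   0.999  0.002]
 [ 0.994 -0.05  -0.1  ]
 [-0.1    0.007 -0.995]]
```

View pics/c5.png

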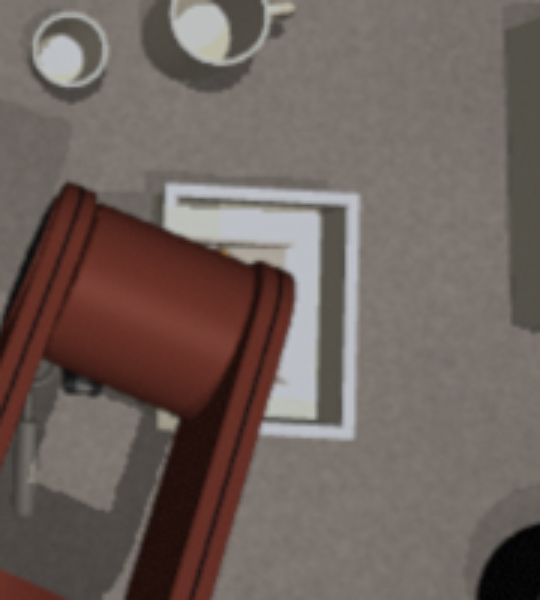

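Request:
step_arm(plan=[0, 0, 0.4, -0.7, 0.0625, -0.003, 0, 0, 0, 0.4, -0.7, 0.0625, -0.003, 0, 0, 0, 0.4, -0.7, 0.0625, -0.003, 0, 0, 0, 0.4, -0.8, 0.0625, -0.003, 0, 0, 0, -0.22, 0.6, 0.04, -0.002, 0, 0, 0, -0.22, 0.6, 0.04, -0.002, 0, 0, 0, -0.22, 0.6, 0.04, -0.002, 0, 0, 0, -0.22, 0.6, 0.04, -0.002, 0])

```text
t: 11.2
tcp_pos: [0.5063, -0.164, 0.1483]
orientation: [-2.111, -2.006, -0.339]
force: [0.9, 0.8, -3.3]
opening: 0.172
gripper_force: 97.9
```

Request:
step_arm(plan=[0, 0, -0.22, 0.6, 0.04, -0.002, 0, 0, 0, -0.22, 0.6, 0.04, -0.002, 0, 0, 0, -0.35, 0.55, 0.04, -0.002, 0, 0, 0, -0.35, 0.55, 0.04, -0.002, 0, 0, 0, -0.35, 0.55, 0.04, -0.002, 0, 0, 0, -0.35, 0.55, 0.04, -0.002, 0, 0, 0, -0.35, 0.5, 0.04, -0.002, 0, 0, 0, -0.35, 0.5, 0.04, -0.002, 0])

```text
t: 12.2
tcp_pos: [0.506, -0.1892, 0.1917]
orientation: [-1.914, -1.816, -0.632]
force: [-0.0, 0.4, -2.4]
opening: 0.174
gripper_force: 98.1
```

Request:
step_arm(plan=[0, 0, 0, 0, 0, 0, 0, 0, 0, 0, 0, 0, 0, 0, 0, 0, 0, 0, 0, 0, 0, 0, 0, 0, 0, 0, 0, 0])

```text
t: 12.7
tcp_pos: [0.506, -0.1886, 0.1914]
orientation: [-1.915, -1.818, -0.63]
force: [-0.8, 0.4, -2.4]
opening: 0.17
gripper_force: 98.2
```

```bash
python3 - <<'E'
from h import *
from scipy.spatial.transform import Rotation as R
im=save("scene","pics/s6.png")
for r in bot.place_of("bar_a","scene")[:6]:
    p=np.array(r["xy"])*[560,420];print(r["score"],p.round(),at("scene",p,.015).round(3))
s=bot.state();print(s["t"],s["tcp_pos"],s["opening"],s["force"],s["joint_pos"],R.from_rotvec(s["orientation"]).as_matrix().round(3))
im2=save("top","pics/t6.png")
a=cv2.resize(im[130:300,30:230,::-1],(400,340)); b=cv2.resize(im2[180:320,360:500,::-1],(340,340))
cv2.imwrite("pics/c6.png",np.hstack([a,b]))
E
```

```text
0.74 [100. 221.] [ 0.467 -0.374  0.015]
0.69 [121. 215.] [ 0.464 -0.322  0.015]
0.65 [417. 203.] [0.674 0.404 0.015]
0.62 [118. 236.] [ 0.533 -0.338  0.015]
0.57 [412. 164.] [0.538 0.47  0.015]
0.41 [116. 232.] [ 0.515 -0.342  0.015]
12.8 [ 0.50601088 -0.18866243  0.19140931] 0.1770511684421227 [ 0.30403646  1.01826648 -2.47895782] [-0.78800108  0.31435221  1.61547565  0.45786112  1.65451645 -0.80158891] [[ 0.04   0.999  0.036]
 [ 0.806 -0.054  0.589]
 [ 0.59   0.005 -0.807]]
```

View pics/c6.png

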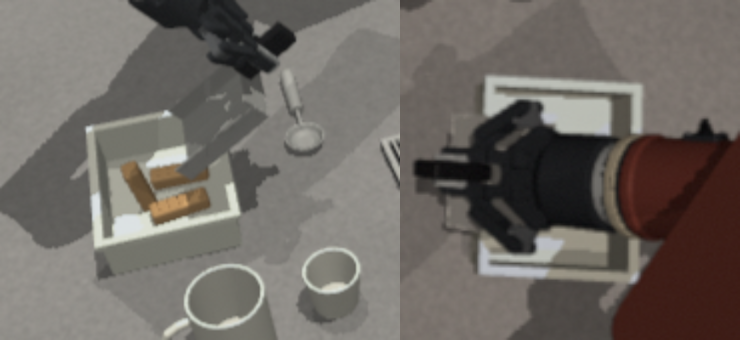

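All three bars lie in the bin: left half of the composite, at (140,185), (180,175) and (180,205). The tray is clear above them. Next I lift, level the tray and turn it to the grid.

Request:
step_arm(plan=[0, 0, 0.3, 1.5, 0, 0, 0, 0, 0, 0.5, 1, -0.09, 0.004, 0, 0, 0, 0.5, 0.5, -0.09, 0.004, 0, 0, 0, 1, 0.5, -0.09, 0.004, 0, 0, 0, 1, 0.5, -0.09, 0.004, 0, 0, 0, 1, 0, -0.09, 0.004, 0, 0, 0, 1, 0, -0.09, 0.004, 0, 0, 0, 1, 0, -0.09, 0.004, 0])

```text
t: 13.85
tcp_pos: [0.5061, -0.1252, 0.2329]
orientation: [2.269, 2.159, 0.01]
force: [-0.1, 0.6, -2.7]
opening: 0.175
gripper_force: 98.1
```

Request:
step_arm(plan=[0, 0, 1.5, 0, 0, 0, 0.16, 0, 0, 1.5, 0, 0, 0, 0.16, 0, 0, 1.5, 0, 0, 0, 0.16, 0, 0, 1.5, 0, 0, 0, 0.16, 0, 0, 1.5, 0, 0, 0, 0.16, 0, 0, 1.5, 0, 0, 0, 0.16, 0, 0, 1.5, 0, 0, 0, 0.16, 0, 0, 1.5, 0, 0, 0, 0.16])

```text
t: 14.85
tcp_pos: [0.5058, -0.0049, 0.2325]
orientation: [0.524, 3.096, 0.016]
force: [0.2, 1.2, -2.5]
opening: 0.173
gripper_force: 98.1
```

Request:
step_arm(plan=[0, 0, 1, 0, 0, 0, 0.16, 0, 0, 0.5, 0, 0, 0, 0.16, 0, 0, 0, -2, 0, 0, 0.06, 0, 0, 0, -3, 0, 0, 0, 0, 0, 0, -3, 0, 0, 0, 0, 0, 0, 0, 0, 0, 0, 0, 0, 0, 0, 0, 0, 0])

```text
t: 15.72
tcp_pos: [0.5068, 0.0092, 0.1531]
orientation: [-0.062, 3.14, 0.015]
force: [-0.1, 0.5, -1.7]
opening: 0.172
gripper_force: 98.0
```

```bash
python3 - <<'E'
from h import *
from scipy.spatial.transform import Rotation as R
im=save("top","pics/t7.png");im2=save("scene","pics/s7.png")
for cam in("top","scene"):
  for q in("grid_top","tray_pan","tray_grip","bar_a"):
    for r in bot.place_of(q,cam)[:4]:
      p=np.array(r["xy"])*[560,420];print(cam,q,round(r["score"],2),p.round(),at(cam,p,.014 if q!="tray_pan" else .11).round(3))
s=bot.state();print(s["t"],s["tcp_pos"],s["opening"],R.from_rotvec(s["orientation"]).as_matrix().round(3))
a=im[140:310,230:480,::-1];b=im2[130:300,50:330,::-1]
cv2.imwrite("pics/c7.png",np.vstack([cv2.resize(a,(440,299)),cv2.resize(b,(440,267))]))
E
```

```text
top grid_top 0.51 [403. 163.] [ 0.731 -0.301  0.014]
top tray_pan 0.91 [284. 202.] [0.612 0.011 0.11 ]
top tray_pan 0.72 [222. 289.] [0.405 0.152 0.11 ]
top bar_a 0.83 [128. 177.] [0.677 0.415 0.014]
top bar_a 0.8 [205. 215.] [0.583 0.213 0.014]
top bar_a 0.72 [105. 226.] [0.547 0.469 0.014]
top bar_a 0.65 [429. 256.] [ 0.491 -0.367  0.014]
scene grid_top 0.58 [263. 221.] [0.602 0.01  0.014]
scene grid_top 0.32 [149. 305.] [ 0.752 -0.303  0.014]
scene tray_pan 0.55 [261. 185.] [0.574 0.014 0.11 ]
scene bar_a 0.89 [120. 233.] [ 0.522 -0.332  0.014]
scene bar_a 0.79 [331. 194.] [0.57  0.209 0.014]
scene bar_a 0.72 [414. 204.] [0.674 0.397 0.014]
scene bar_a 0.7 [116. 215.] [ 0.458 -0.333  0.014]
16.225 [0.50603915 0.00907421 0.15146184] 0.1722010459203738 [[-0.999 -0.04  -0.001]
 [-0.04   0.999  0.009]
 [ 0.     0.01  -1.   ]]
```

View pics/c7.png

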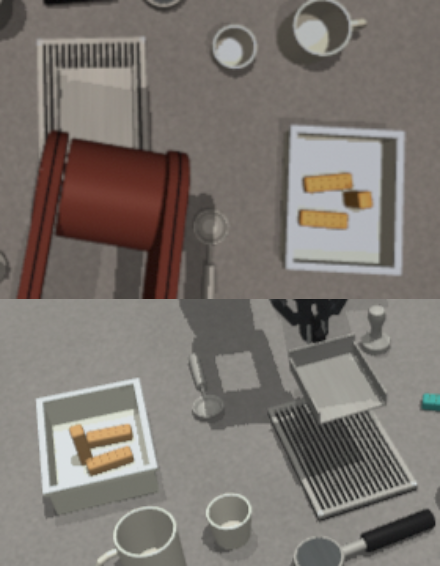

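All three bars are in the bin; one is standing against another, with its centre about 40 mm up. The tray is centred over the grid, so I'll lower it.

Request:
step_arm(plan=[0, 0, 0.2, -2.5, 0, 0, 0, 0, 0, 0, -2.5, 0, 0, 0, 0, 0, 0, -2.5, 0, 0, 0, 0, 0, 0, -2, 0, 0, 0, 0, 0, 0, -1.2, 0, 0, 0, 0, 0, 0, -0.6, 0, 0, 0, 0, 0, 0, -0.3, 0, 0, 0, 0, 0, 0, 0, 0, 0, 0])

```text
t: 17.23
tcp_pos: [0.5064, 0.011, 0.0357]
orientation: [-0.063, 3.141, 0.015]
force: [0.7, 0.2, -2.8]
opening: 0.171
gripper_force: 98.1
```

Request:
step_arm(plan=[0, 0, 0, -0.2, 0, 0, 0, 0, 0, 0, -0.1, 0, 0, 0, 0, 0, 0, 0, 0, 0, 0])

```text
t: 17.6
tcp_pos: [0.506, 0.0111, 0.0323]
orientation: [0.063, -3.14, -0.015]
force: [0.2, -0.6, -1.9]
opening: 0.17
gripper_force: 98.1
```

Request:
step_arm(plan=[0, 0, 0, -0.1, 0, 0, 0, 0, 0, 0, -0.1, 0, 0, 0, 0, 0, 0, 0, 0, 0, 0])

```text
t: 17.98
tcp_pos: [0.5066, 0.0111, 0.0315]
orientation: [-0.063, 3.141, 0.015]
force: [-3.8, 0.9, 8.0]
opening: 0.169
gripper_force: 99.6
```

Request:
step_arm(plan=[0.3, 0, 0, 0, 0, 0, 0, 0.5, 0, 0, 0, 0, 0, 0, 0.8, 0, 0, 0, 0, 0, 0, 0.8, 0, 0, 0, 0, 0, 0, 0.8, 0, 0, 0, 0, 0, 0, 0.8, 0, 0, 1, 0, 0, 0, 0.8, 0, 0, 2, 0, 0, 0, 0.8, 0, 0, 4, 0, 0, 0])

```text
t: 18.98
tcp_pos: [0.5045, 0.0113, 0.1]
orientation: [0.063, -3.137, -0.016]
force: [0.0, 0.2, 0.0]
opening: 0.8
gripper_force: 0.0
```

Request:
step_arm(plan=[0.8, 0, 0, 5, 0, 0, 0, 0.8, -2, 0, 5, 0, 0, 0, 0.8, -4, 0, 3, 0, 0, 0, 0.8, -4, 0, 0, 0, 0, 0, 0.8, 0, 0, 0, 0, 0, 0, 0.8, 0, 0, 0, 0, 0, 0])

```text
t: 19.73
tcp_pos: [0.4066, 0.011, 0.2309]
orientation: [-0.063, 3.14, 0.014]
force: [0.9, 0.1, -0.6]
opening: 0.797
gripper_force: 0.0
```

```bash
python3 - <<'E'
from h import *
im=save("top","pics/t8.png");im2=save("scene","pics/s8.png")
for cam in("top","scene"):
  for q in("tray_pan","tray_lip","tray_grip"):
    for r in bot.place_of(q,cam)[:1]:
      p=np.array(r["xy"])*[560,420];print(cam,q,round(r["score"],2),at(cam,p,Z[q]+.014).round(3))
print(bot.state()["t"],bot.state()["tcp_pos"])
a=im[140:310,230:480,::-1];b=im2[130:300,50:330,::-1]
cv2.imwrite("pics/c8.png",np.vstack([cv2.resize(a,(440,299)),cv2.resize(b,(440,267))]))
E
```

```text
top tray_pan 0.94 [0.608 0.011 0.017]
top tray_lip 0.64 [0.666 0.022 0.017]
top tray_grip 0.73 [0.494 0.018 0.05 ]
scene tray_pan 0.61 [0.606 0.013 0.017]
scene tray_lip 0.85 [0.662 0.009 0.017]
scene tray_grip 0.7 [0.498 0.007 0.05 ]
20.125 [0.40610531 0.01112547 0.22996644]
```

View pics/c8.png

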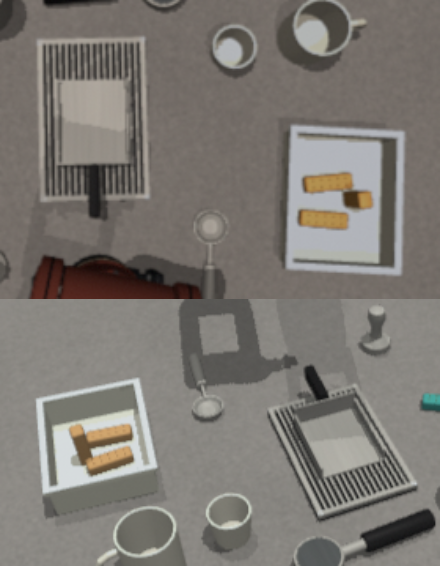

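The tray lies flat and centred on the grid, pan at about (0.607, 0.012). The three bars are at rest in the bin and the bystanders are where they were, so I'm handing in.

```bash
python3 -c "
from plant import bot
print(bot.job_done())"
```

```text
the job is handed in; nothing more can be done
None
```

The job is handed in (no verdict came back): all three shortbread fingers are in the bin, one standing on end, and the empty tray is released flat, centred and lengthwise on the drip grid, with the bystanders in view unmoved.

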